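# Set the stop square flush to the clamped housing

### The arm

A 7-joint arm with a two-finger parallel gripper is mounted at the origin on a cart in front of the work surface, level with it; the furniture and walls round the work are solid. World frame = base frame: x ahead of the robot, y to its left, z up, the work surface at z = 0. Lengths are in m, angles in rad, forces in N, time in s.
With the tool pointing down it reaches from about 0.425 to 0.925 m from the base axis. Payload 6.8 kg.
Tool frame: the origin (TCP) lies midway between the tips of the shut fingers; the grasp point (between the pads) lies 19 mm behind it; z points along the fingers, x is the direction in which the jaws open and shut, and the axes are right-handed (so a half turn about z gives the same grasp; the last joint's range is limited). The gripper opens to 85 mm and grips with 20 to 120 N. Pads are 22 mm wide; open, the fingers measure 114 mm over their backs; the gripper's body (76 mm by 85 mm) begins 54 mm behind the grasp point. The pads swing forward as they close: fully open they stand 13 mm farther back than shut.
Start: joints at [-1.382, 0.477, 0.022, 1.555, -0.011, 1.109, -0.083], TCP at [0.197, 0.646, 0.231] pointing down, gripper open.
Joint ranges: [-2.96, 2.96], [-0.34, 2.1], [-1.41, 1.46], [0.24, 2.44], [-1.37, 4.51], [0.17, 1.92], [-2.96, 2.96]. Speed limits (rad/s): [2.39, 2.39, 3.14, 3.14, 3.14, 3.14, 3.14].

### API

Orientations are given as a unit quaternion [w, x, y, z].
In Python, from station import bot gives the robot as it stands.
- The arm moves only by the tool step_arm, never from a script. Its argument "increments" is a list of rows, each a list of 7 numbers: the shift along the tool's x, y, z in cm, then the turn, a rotation vector about the tool's x, y, z in degrees, then the closure, from 0 (fully open) to 1 (shut). A call has 1 to 20 rows; each row shifts and turns the commanded pose from where the row before left it, along the tool's axes as they then stand; what a row does not reach is not made up. A row lasts 1/10 s, in which the tool goes at most 50 mm and 8.59 degrees, less where a joint would pass 70% of its speed; a pose out of reach is approached as far as the arm can. A call is refused whole if a number of a shift passes 5 or a number of a turn 8.59, either way. A call with a gripper value outside its range is refused whole. The fingers move at their own pace and stop on an object; "squeeze" is the grip in N (left out, the last holds). Time passes only in rows, so rows that do not move let the fingers close. It gives the time, the measured TCP pose, the force and the opening at its end, in the units of the state.
- bot.get_obs(): the state, without advancing time (a new reading comes with each control period).
- bot.read_camera(name): name is "side" or "top" or "wrist"; returns a dict with "pixels" (420x560x3 uint8, red, green, blue), "vertical_fov" (degrees; the focal length in pixels is half the picture's height over the tangent of half this angle, whatever the lens; pixels are square), "cx", "cy" (the principal point, pixels), "camera_from_world" (4x4, takes a point from world to camera coordinates). Camera axes: x right, y down, z forward; pixel columns grow to the right and rows downward; lengths in m; the calibration is good to about 2 mm. A picture is of the moment at which its call begins. There is no depth.
- bot.hand_in(): hands the job in, once; it reports no verdict.
Trained networks look in a picture, given as the dict that the camera call returned (one of the last four; its "shot" number tells which), for a name from the list of things; names that differ only in an ending like _2 or _b are one class to them, and where a whole thing is asked for, a point or a joint stands for the part that bears it (a point fixed in the world has none). Each returns a list of dicts, best first, with "score" (0 to 1); they miss things now and then, are a little off and sometimes report something else, mostly with a low value. They report only what shows in the picture. A call takes as long as a camera call.
- bot.find_in(picture, query): "point" ([column, row] in pixels, amid what is visible of it).
- bot.cut_out(picture, query): "pixels" (420x560 bool, what is visible of it) and "point" ([column, row] in pixels, amid what is visible of it).
- bot.pinpoint(picture, query): "point" ([column, row] in pixels: a listed point, or the origin of a listed thing).
The state is a dict: "t": time; "q": joint angles; "joint_vel": joint speeds; "joint_torque": joint torques, N m; "eef_pos": TCP position; "tool_rot": TCP orientation; "contact_force": force on the tool from outside, world axes, zero at the start; "torque": the same for the moment, N m; "gripper_width": opening from 0.0 (shut) to 1.0 (fully open).
Only numpy, scipy, OpenCV 4.12 (cv2) and the standard library are available. Lean on these libraries where they do the work, as an engineer would, in place of code of your own. Each camera call takes 0.05 s, during which the arm holds its last target.

### The job

Lift the L-shaped stop square out of its rest, lay it down on the marking pallet beside the clamped finned driver housing and let go; then take it again by the tail of its long arm, the part that reaches past the housing, and slide it home so that its long arm lies flush along the housing's long side nearer the robot and its short arm flush against the plain end face (the one without the cable gland). Press gently, leave it lying there flat and released, and do not disturb the marker, the gauge block or the tape measure.

Things in the scene. Friction and masses are not known exactly. Their poses are not given: they have to be found in the camera images.
- square: Loose L-shaped aluminium stop square, 0.3 kg, flat, z up; arms 16 mm wide, 24 mm high. Origin: inner corner of the L, at the underside. Long arm along +y: inner face x = 0, outer x = -16, y = -16 to +177 mm. Short arm along +x: inner face y = 0, outer y = -16, to x = +62 mm. Centre of mass near x = 1.5, y = 59 mm. Starts in the rest, 12 mm above the bench.
- square_middle (a point): Point inside the long arm, 62 mm from the inner corner along it, 12 mm above the underside: bare arm, open on both sides for fingers, also in the rest. When the square is flush this stretch lies against the housing, with no room for a finger. Axes as the square's.
- square_tail (a point): Point inside the long arm, 162 mm from the inner corner along it (15 mm short of its end), 12 mm above the underside. Flush, this tail reaches 55 mm past the housing's other end, with room for fingers on both sides. Between the cheeks of the rest it cannot be gripped. Axes as the square's.
- rest: Fixed black holder; origin and axes as the square lying in it, but at bench height. Two slotted blocks, floor at 12 mm, cheeks 8 mm thick up to 40 mm above the bench, hold the tail (y = 125 to 180 mm) and the short arm (y = -26 to +10, x = -20 to +64 mm) with 2 mm play. Between y = 12 and 125 mm the arm is free, over a 4 mm strip. The square lifts straight up out of it.
- pallet: Fixed dark steel plate, 8 mm thick, carrying a clamped finned aluminium housing. Origin: on the bench under the housing's middle; +x roughly away from the robot, +y roughly to its left (mm): plate x -95 to 50, y -105 to 125; housing, flat upright sides, x -32 to 32, y -61 to 61, top 48 above the bench, cable gland at y 61 to 71, x 1 to 15; toe clamps at +x side, x 21 to 48, y -45 to 45, 50 high.
- housing: The clamped driver housing, immovable: plain aluminium block 64 x 122 mm (long along y) with flat upright sides 31 mm high and 8 mm fins on top; black cable gland on its +y end face. Origin under its middle, on the plate's top; axes as the pallet's.
- driver_corner (a point): Foot of the corner of the housing, on the plate's top (8 mm above the bench), between the long side nearer the robot (-x of the pallet) and the plain end face at -y of the pallet. Axes as the pallet's. Flush, the square's origin and axes coincide with this point and its axes.
- marker: Bystander: capped marker pen, 17 x 138 x 17 mm, lying on the bench between rest and pallet. Origin under its middle, long along its y.
- gauge_block: Bystander: light block, 36 x 36 x 30 mm, on the bench between rest and pallet. Origin under its middle.
- tape_measure: Bystander: tape measure, 30 x 68 x 58 mm, standing on the bench to the left of the rest. Origin under its middle.

How it is judged:
On the way, in this order (a step that is already met when the one before it is completed fails the run):
1. the square lies flat on the pallet's plate beside the housing, let go (contact force between the fingers and square below 0.05 N and z of square in the frame of pallet between 0.005 and 0.011 m and angle between square's own z axis and vertical below 0.04 rad and horizontal distance between square and driver_corner below 0.08 m and linear speed of square below 0.02 m/s), for 0.2 s.
2. the square is held by the tail of its long arm (contact force between the fingers and square above 2 N and horizontal distance between the grasp point and square_tail below 0.025 m), for 0.1 s.
At the end, for the whole second after the job is handed in: The square lies flat and still on the pallet, released, its inner corner at the housing's corner within 1.5 mm each way and its arms parallel to the housing's faces within 0.012 rad (no gap over about 1.5 mm along either arm) (x of square in the frame of driver_corner between -0.0015 and 0.0015 m and y of square in the frame of driver_corner between -0.0015 and 0.0015 m and angle between the y axis of square and the y axis of driver_corner, either way round below 0.012 rad and z of square in the frame of pallet below 0.0095 m and angle between square's own z axis and vertical below 0.02 rad and linear speed of square below 0.005 m/s and contact force between the fingers and square below 0.05 N); the robot touches nothing.
It fails at once if the square is pressed against the housing with more than 40 N (contact force between square and housing above 40 N).
It fails at once if the marker is disturbed (over 20 mm) (distance of marker from where it was at the start of the episode above 0.02 m).
It fails at once if the gauge block is disturbed (over 20 mm) (distance of gauge_block from where it was at the start of the episode above 0.02 m).
It fails at once if the tape measure is disturbed (over 20 mm) (distance of tape_measure from where it was at the start of the episode above 0.02 m).
It also fails if it takes over 67 s, if anything falls off the work surface, if the arm or the gripper's body presses on something with over 40 N, if the wrist force passes 120 N, or if a joint passes its speed limit or range.

## Working session

There is one attempt and no reset: what is moved stays moved. The work goes in short steps, Python scripts to look and compute and a tool call to move; the robot and the scene stay as the last step left them, time stands still between calls to the robot, and variables do not carry over. Pictures are saved under pics/ and viewed, and the job is handed in when it is done.

Besides the shell and the picture viewer there is one more tool, called as a command line: name --pt "numbers of a row" for each row, then --argument value for the rest. step_arm: Moves the arm, as the interface text tells. Its arguments: {"type":"object","properties":{"increments":{"type":"array"},"squeeze":{"type":"number"}},"required":["increments"]}

```bash
ls; mkdir -p pics
cat > h.py <<'E'
import numpy as np, cv2
from station import bot
def K(p):
    h=p["pixels"].shape[0]; f=h/2/np.tan(np.radians(p["vertical_fov"])/2); return f,p["cx"],p["cy"]
def ray(p,uv):
    f,cx,cy=K(p); M=np.array(p["camera_from_world"]); R=M[:3,:3]; t=M[:3,3]
    d=R.T@np.array([(uv[0]-cx)/f,(uv[1]-cy)/f,1]); return -R.T@t,d
def at_z(p,uv,z):
    o,d=ray(p,uv); return o+d*(z-o[2])/d[2]
def proj(p,X):
    f,cx,cy=K(p); M=np.array(p["camera_from_world"]); X=np.atleast_2d(X); c=X@M[:3,:3].T+M[:3,3]
    return np.c_[cx+f*c[:,0]/c[:,2],cy+f*c[:,1]/c[:,2]]
def save(p,n,im=None): cv2.imwrite(f"pics/{n}.png",(p["pixels"] if im is None else im)[:,:,::-1])
E
python3 - <<'E'
from h import *
s=bot.get_obs(); print({k:np.round(v,4) for k,v in s.items()})
Z={"square":.012,"square_middle":.024,"square_tail":.024,"rest":0,"pallet":0,"driver_corner":.008,"housing":.008,"marker":0,"gauge_block":0,"tape_measure":0}
for n in ["top","side"]:
    p=bot.read_camera(n); save(p,n+"0"); M=np.array(p["camera_from_world"]); print(n,p["vertical_fov"],p["cx"],p["cy"],-M[:3,:3].T@M[:3,3])
    print(M.round(3))
    for k,z in Z.items():
        for d in bot.pinpoint(p,k)[:2]: print(k,round(d["score"],2),np.round(d["point"],1),at_z(p,d["point"],z).round(4))
E
```

```text
pics
{'t': np.float64(0.0), 'q': array([-1.3821,  0.4778,  0.0224,  1.5564, -0.0115,  1.1093, -0.0831]), 'joint_vel': array([ 0.0007, -0.0003,  0.0007,  0.0005, -0.0008, -0.0007,  0.0004]), 'joint_torque': array([-5.00000e-04, -5.96442e+01,  1.60780e+00, -2.81197e+01,
        1.25000e-02,  9.30000e-03, -0.00000e+00]), 'eef_pos': array([0.1972, 0.6449, 0.2303]), 'tool_rot': array([ 6.000e-04,  8.039e-01,  5.948e-01, -7.000e-04]), 'contact_force': array([-0.0828,  0.5766, -0.3156]), 'torque': array([-0.0308,  0.027 , -0.061 ]), 'gripper_width': np.float64(0.9983)}
top 50.90060110293568 282.13720499862575 213.0303410112559 [0.2832281  0.07843059 1.25269885]
[[-0.023 -1.    -0.008  0.095]
 [-0.985  0.024 -0.173  0.494]
 [ 0.173  0.004 -0.985  1.184]
 [ 0.     0.     0.     1.   ]]
square 0.75 [245.5 182.5] [0.5939 0.1875 0.012 ]
square 0.34 [282.8 183.1] [0.5894 0.0797 0.012 ]
square_tail 0.9 [260.2 231.8] [0.4476 0.1464 0.024 ]
rest 0.56 [247.6 180.4] [0.6031 0.1823 0.    ]
pallet 0.86 [381.8 205.9] [ 0.5176 -0.2043  0.    ]
pallet 0.23 [286.9 221.2] [0.4796 0.0705 0.    ]
driver_corner
[... 464 characters left out ...]
  0.19 ]
 [ 0.29   0.73  -0.618  1.093]
 [ 0.     0.     0.     1.   ]]
square 0.59 [289.5 190.2] [0.5849 0.1958 0.012 ]
square 0.22 [267.5 229. ] [0.4738 0.0649 0.012 ]
square_middle 0.79 [276. 199.] [0.5312 0.1568 0.024 ]
square_tail 0.57 [241.9 209. ] [0.436  0.1481 0.024 ]
rest 0.89 [292.7 193.2] [0.5942 0.1953 0.    ]
pallet 0.82 [332.5 304.1] [ 0.5212 -0.2015 -0.    ]
driver_corner 0.73 [327.1 329. ] [ 0.479  -0.2631  0.008 ]
housing 0.8 [331.3 302.6] [ 0.517  -0.2032  0.008 ]
marker 0.71 [266.7 228.9] [0.4769 0.0795 0.    ]
gauge_block 0.85 [310.3 219.4] [0.5928 0.0751 0.    ]
tape_measure 0.75 [288.8 192.5] [0.5855 0.202  0.    ]
tape_measure 0.68 [210.4 165.4] [0.4234 0.4077 0.    ]
```

View pics/top0.png

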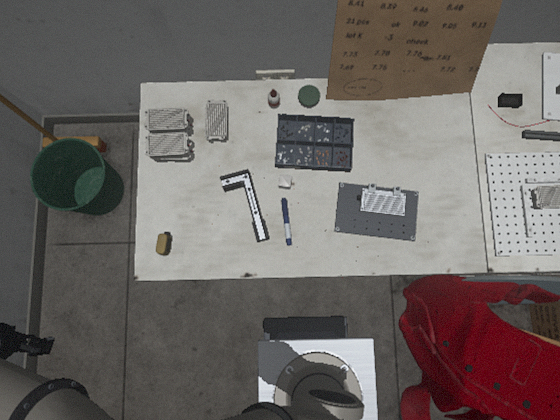

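View pics/side0.png

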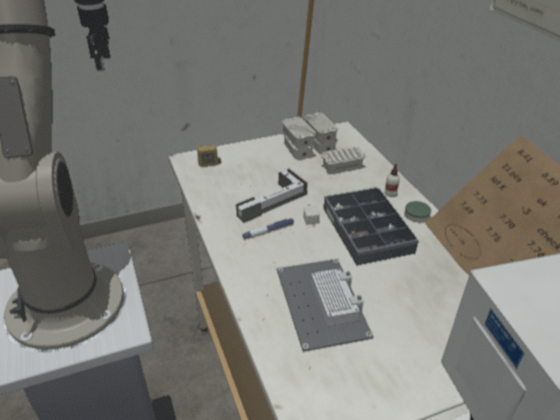

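The top view shows the rest and square at about (245,180)–(263,240), the marker at (286,222) and the gauge block at (286,182). The pallet and housing are at about (380,205), with the gland to the left. Next I'll move over the rest and look with the wrist camera.

```bash
cat >> h.py <<'E'
from scipy.spatial.transform import Rotation as Ro
def rot(s): q=s["tool_rot"]; return Ro.from_quat([q[1],q[2],q[3],q[0]])
def target(deg): # tool down, tool x at angle deg in world
    c,s_=np.cos(np.radians(deg)),np.sin(np.radians(deg))
    return Ro.from_matrix(np.array([[c,s_,0],[s_,-c,0],[0,0,-1]]).T.T)
def delta(pos,deg,s=None,first="shift"):
    s=s or bot.get_obs(); R=rot(s); T=target(deg); d=np.array(pos)-s["eef_pos"]
    rv=np.degrees((R.inv()*T).as_rotvec())
    print("pos",np.round(s["eef_pos"],4),"xang",np.degrees(np.arctan2(R.as_matrix()[1,0],R.as_matrix()[0,0])).round(2),"tilt",np.degrees(np.arccos(-R.as_matrix()[2,2])).round(2),"t",round(float(s["t"]),2),"w",round(float(s["gripper_width"]),3),"F",np.round(s["contact_force"],2))
    print("shift(before turn) cm",(R.inv().apply(d)*100).round(3)," turn",rv.round(2)," shift(after turn)",(T.inv().apply(d)*100).round(3))
E
python3 - <<'E'
from h import *
delta([.52,.16,.23],106)
E
```

```text
pos [0.1974 0.6455 0.2313] xang 72.99 tilt 0.0 t 1.1 w 1.001 F [-0.14 -0.33  0.14]
shift(before turn) cm [-36.992  45.049   0.129]  turn [ -0.     0.   -33.01]  shift(after turn) [-55.562  17.629   0.129]
```

step_arm --pt "-2.3 2.8 0 0 0 0 0" --pt "-2.3 2.8 0 0 0 0 0" --pt "-2.3 2.8 0 0 0 0 0" --pt "-2.3 2.8 0 0 0 0 0" --pt "-2.3 2.8 0 0 0 0 0" --pt "-2.3 2.8 0 0 0 0 0" --pt "-2.3 2.8 0 0 0 0 0" --pt "-2.3 2.8 0 0 0 0 0" --pt "-2.3 2.8 0 0 0 0 0" --pt "-2.3 2.8 0 0 0 0 0" --pt "-2.3 2.8 0 0 0 0 0" --pt "-2.3 2.8 0 0 0 0 0" --pt "-2.3 2.8 0 0 0 0 0" --pt "-2.3 2.8 0 0 0 0 0" --pt "-2.3 2.8 0 0 0 0 0" --pt "-2.3 2.8 0 0 0 0 0" --pt "0 0 0 0 0 -8.2 0" --pt "0 0 0 0 0 -8.2 0" --pt "0 0 0 0 0 -8.2 0" --pt "0 0 0 0 0 -8.2 0"

```text
t: 3.1
eef_pos: [0.5183, 0.1625, 0.2314]
tool_rot: [0.0, 0.601, 0.799, 0.0]
contact_force: [0.2, -0.3, 0.1]
gripper_width: 1.002
```

step_arm --pt "0 0 0 0 0 0 0" --pt "0 0 0 0 0 0 0"

```text
t: 3.3
eef_pos: [0.5182, 0.1625, 0.2314]
tool_rot: [-0.0, 0.605, 0.796, 0.0]
contact_force: [-0.2, 1.4, 0.2]
gripper_width: 1.002
```

Run:
```python
from h import *
delta([.52,.16,.23],106)
p=bot.read_camera("wrist"); save(p,"w1"); M=np.array(p["camera_from_world"]); print(p["vertical_fov"],-M[:3,:3].T@M[:3,3]); print(M.round(3))
for k,z in {"square":.012,"square_middle":.024,"square_tail":.024,"rest":0}.items():
    for d in bot.pinpoint(p,k)[:2]: print(k,round(d["score"],2),np.round(d["point"],1),at_z(p,d["point"],z).round(4))
```

```text
pos [0.5182 0.1625 0.2314] xang 105.57 tilt 0.01 t 3.3 w 1.002 F [-0.19  1.39  0.17]
shift(before turn) cm [-0.287  0.103  0.14 ]  turn [ 0.01 -0.01 -0.43]  shift(after turn) [-0.288  0.101  0.14 ]
62.08505181721804 [0.43933516 0.13913659 0.37435941]
[[-0.267  0.964 -0.    -0.016]
 [ 0.914  0.254  0.316 -0.555]
 [ 0.304  0.084 -0.949  0.21 ]
 [ 0.     0.     0.     1.   ]]
square 0.88 [286.2 245.4] [0.5952 0.188  0.012 ]
square_middle 0.63 [281.6 194.3] [0.5353 0.166  0.024 ]
square_middle 0.35 [206.8 111.7] [0.4747 0.074  0.024 ]
square_tail 0.71 [283.6  96.6] [0.4414 0.1419 0.024 ]
rest 0.94 [284.7 243.1] [0.598  0.1872 0.    ]
```

View pics/w1.png

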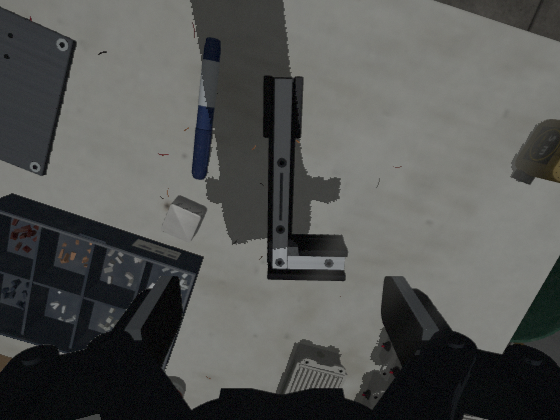

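```bash
cat >> h.py <<'E'
def sqpts(x,y,deg,z,kind="square"):
    # deg: angle of square x axis
    L={"square":[[-16,-16],[62,-16],[62,0],[0,0],[0,177],[-16,177]]}[kind]
    a=np.radians(deg); c,s=np.cos(a),np.sin(a); L=np.array(L)/1000
    # densify
    P=[]
    for i in range(len(L)):
        A,B=L[i],L[(i+1)%len(L)]; P+=[A+(B-A)*t for t in np.linspace(0,1,25)[:-1]]
    P=np.array(P); W=np.c_[x+c*P[:,0]-s*P[:,1],y+s*P[:,0]+c*P[:,1],np.full(len(P),z)]
    return W
def overlay(p,polys,name,crop=None,scale=3):
    im=cv2.resize(p["pixels"],None,fx=scale,fy=scale,interpolation=cv2.INTER_NEAREST)
    cols=[(255,0,0),(0,255,0),(0,160,255),(255,255,0)]
    for i,W in enumerate(polys):
        uv=((proj(p,W)+.5)*scale).round().astype(int); cv2.polylines(im,[uv],True,cols[i%4],1)
    if crop: 
        a,b,c,d=[v*scale for v in crop]; im=im[b:d,a:c]
    save(p,name,im)
E
python3 - <<'E'
from h import *
p=bot.read_camera("wrist"); m=bot.cut_out(p,"square")
print([ (d["score"],d["pixels"].sum()) for d in m])
np.savez("w1.npz",px=p["pixels"],M=p["camera_from_world"],f=p["vertical_fov"],cx=p["cx"],cy=p["cy"],m=m[0]["pixels"])
overlay(p,[sqpts(.5952,.188,103.9,.036)],"w1o",(200,60,400,290))
im=p["pixels"].copy(); im[m[0]["pixels"]]=(255,0,255)
from h import save
save(p,"w1m",cv2.resize(im[60:290,200:400],None,fx=2.5,fy=2.5))
E
```

```text
[(0.76, np.int64(3936))]
```

View pics/w1o.png

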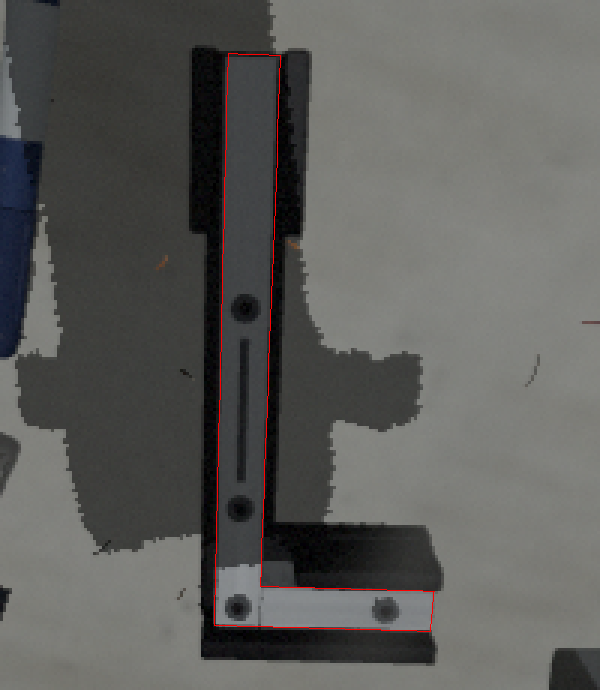

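View pics/w1m.png

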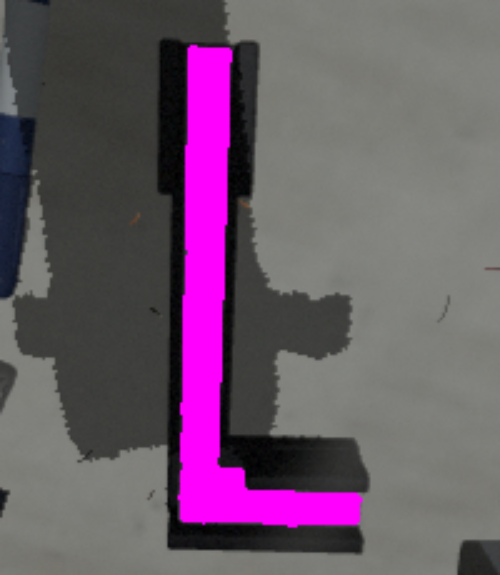

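The overlay of the fitted square (0.5952, 0.188, x axis at 103.9°) follows the imaged edges to about a pixel. Now for the grasp approach.

Run:
```python
from h import *
delta([.537,.1653,.014],103.9)
```

```text
pos [0.5181 0.1626 0.2313] xang 105.76 tilt 0.0 t 3.65 w 0.998 F [0.66 0.16 0.1 ]
shift(before turn) cm [-0.256  1.888 21.729]  turn [-0.    0.    1.86]  shift(after turn) [-0.195  1.895 21.729]
```

step_arm --pt "-0.2 1.89 0 0 0 1.86 0.35" --pt "0 0 4 0 0 0 0.35" --pt "0 0 4 0 0 0 0.35" --pt "0 0 4 0 0 0 0.35" --pt "0 0 3 0 0 0 0.35" --pt "0 0 2 0 0 0 0.35" --pt "0 0 0 0 0 0 0.35" --pt "0 0 0 0 0 0 0.35"

```text
t: 4.45
eef_pos: [0.5372, 0.1658, 0.0616]
tool_rot: [0.0, 0.616, 0.788, -0.0]
contact_force: [0.4, 0.4, 0.2]
gripper_width: 0.652
```

Run:
```python
from h import *
delta([.537,.1653,.014],103.9)
p=bot.read_camera("wrist"); 
overlay(p,[sqpts(.5952,.188,103.9,.036)],"w2o",(100,10,480,410),2)
```

```text
pos [0.5372 0.1658 0.0616] xang 103.91 tilt 0.01 t 4.45 w 0.652 F [0.41 0.44 0.16]
shift(before turn) cm [-0.045 -0.028  4.761]  turn [-0.01  0.01  0.01]  shift(after turn) [-0.046 -0.029  4.761]
```

View pics/w2o.png

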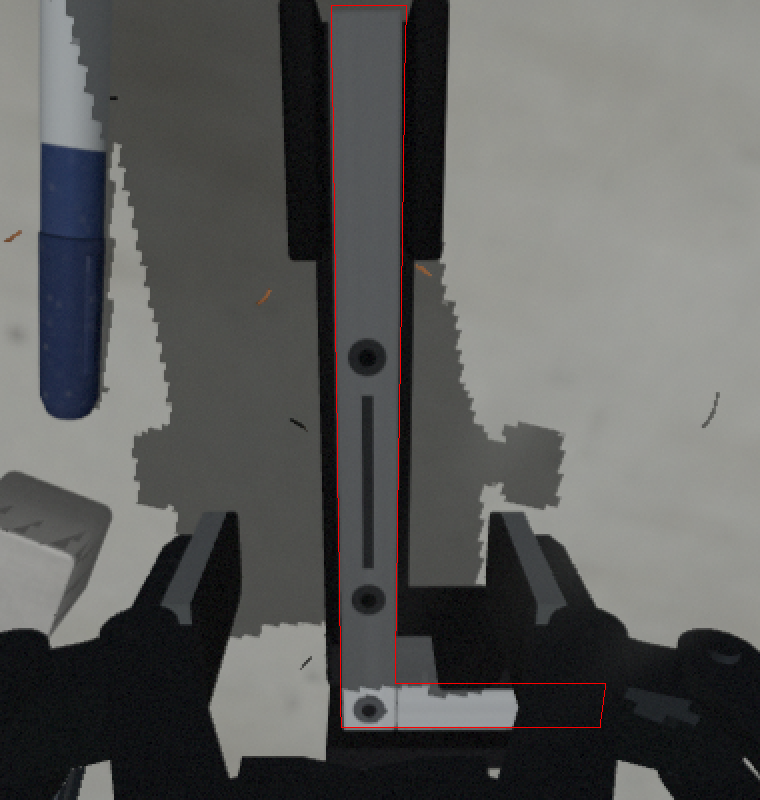

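The overlay still matches, and the arm is centred between the fingers. I'll descend and grip.

step_arm --pt "0 0 2.5 0 0 0 0.35" --pt "0 0 1.5 0 0 0 0.35" --pt "0 0 0.76 0 0 0 0.35" --pt "0 0 0 0 0 0 0.35" --pt "0 0 0 0 0 0 1" --pt "0 0 0 0 0 0 1" --pt "0 0 0 0 0 0 1" --pt "0 0 0 0 0 0 1" --pt "0 0 0 0 0 0 1" --pt "0 0 0 0 0 0 1" --pt "0 0 0 0 0 0 1" --squeeze 60

```text
t: 5.6
eef_pos: [0.5376, 0.1661, 0.0147]
tool_rot: [0.0, 0.616, 0.788, 0.001]
contact_force: [-1.0, -0.1, 6.7]
gripper_width: 0.175
```

Run:
```python
from h import *
delta([.537,.1653,.014],103.9)
```

```text
pos [0.5376 0.1661 0.0147] xang 103.93 tilt 0.09 t 5.6 w 0.175 F [-0.96 -0.14  6.69]
shift(before turn) cm [-0.062 -0.074  0.067]  turn [ 0.09 -0.02  0.03]  shift(after turn) [-0.062 -0.074  0.067]
```

step_arm --pt "0 0 -0.5 0 0 0 1" --pt "0 0 -1 0 0 0 1" --pt "0 0 -1.5 0 0 0 1" --pt "0 0 -1.5 0 0 0 1" --pt "0 0 -2 0 0 0 1" --pt "0 0 -2.5 0 0 0 1" --pt "0 0 -3 0 0 0 1" --pt "0 0 -3 0 0 0 1" --pt "0 0 0 0 0 0 1" --pt "0 0 0 0 0 0 1"

```text
t: 6.6
eef_pos: [0.537, 0.1659, 0.1648]
tool_rot: [0.0, 0.616, 0.788, 0.001]
contact_force: [-0.3, -0.1, -3.3]
gripper_width: 0.17
```

Run:
```python
from h import *
delta([.537,.1653,.164],103.9)
p=bot.read_camera("wrist"); save(p,"w3")
```

```text
pos [0.537  0.1659 0.1648] xang 103.94 tilt 0.11 t 6.6 w 0.17 F [-0.28 -0.11 -3.31]
shift(before turn) cm [-0.057 -0.016  0.08 ]  turn [ 0.1  -0.03  0.04]  shift(after turn) [-0.057 -0.016  0.08 ]
```

View pics/w3.png

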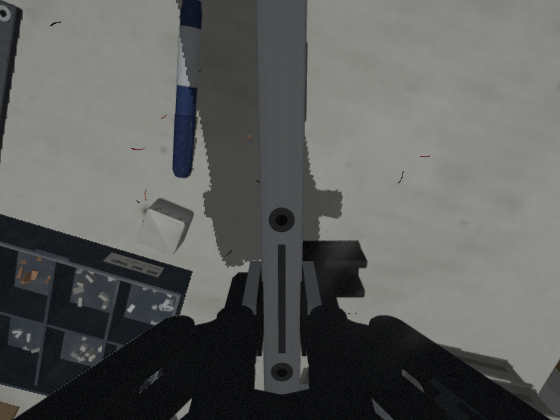

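Run:
```python
from h import *
delta([.448,-.21,.165],-6)
```

```text
pos [0.5362 0.1656 0.1636] xang 103.94 tilt 0.04 t 6.65 w 0.174 F [-0.07 -0.05 -2.63]
shift(before turn) cm [-34.329 -17.611  -0.133]  turn [-3.0000e-02  3.0000e-02  1.0994e+02]  shift(after turn) [-4.848 38.277 -0.142]
```

step_arm --pt "-1.5 -0.8 0 0 0 0 1" --pt "-2.86 -1.47 0 0 0 0 1" --pt "-2.86 -1.47 0 0 0 0 1" --pt "-2.86 -1.47 0 0 0 0 1" --pt "-2.86 -1.47 0 0 0 0 1" --pt "-2.86 -1.47 0 0 0 0 1" --pt "-2.86 -1.47 0 0 0 0 1" --pt "-2.86 -1.47 0 0 0 0 1" --pt "-2.86 -1.47 0 0 0 0 1" --pt "-2.86 -1.47 0 0 0 0 1" --pt "-2.86 -1.47 0 0 0 0 1" --pt "-2.86 -1.47 0 0 0 0 1" --pt "-1.4 -0.7 0 0 0 0 1" --pt "0 0 0 0 0 7.5 1" --pt "0 0 0 0 0 7.5 1" --pt "0 0 0 0 0 7.5 1" --pt "0 0 0 0 0 7.5 1" --pt "0 0 0 0 0 7.5 1" --pt "0 0 0 0 0 7.5 1" --pt "0 0 0 0 0 7.5 1"

```text
t: 8.65
eef_pos: [0.4462, -0.2106, 0.1625]
tool_rot: [-0.001, 0.902, 0.431, -0.001]
contact_force: [-0.6, 0.5, -3.0]
gripper_width: 0.171
```

step_arm --pt "0 0 0 0 0 7.5 1" --pt "0 0 0 0 0 7.5 1" --pt "0 0 0 0 0 7.5 1" --pt "0 0 0 0 0 7.5 1" --pt "0 0 0 0 0 7.5 1" --pt "0 0 0 0 0 7.5 1" --pt "0 0 0 0 0 7.5 1" --pt "0 0 0 0 0 5 1" --pt "0 0 0 0 0 0 1" --pt "0 0 0 0 0 0 1"

```text
t: 9.65
eef_pos: [0.447, -0.2104, 0.163]
tool_rot: [-0.0, 0.999, -0.052, -0.001]
contact_force: [0.1, -0.3, -2.8]
gripper_width: 0.173
```

Run:
```python
from h import *
delta([.448,-.21,.165],-6)
p=bot.read_camera("wrist"); save(p,"w4")
for n in ["wrist","top","side"]:
  p=bot.read_camera(n); save(p,n+"4")
  np.savez(n+"4.npz",px=p["pixels"],M=p["camera_from_world"],f=p["vertical_fov"],cx=p["cx"],cy=p["cy"])
  for k,z in {"driver_corner":.008,"pallet":0,"housing":.008}.items():
    for d in bot.pinpoint(p,k)[:1]: print(n,k,round(d["score"],2),np.round(d["point"],1),at_z(p,d["point"],z).round(4))
```

```text
pos [ 0.447  -0.2104  0.163 ] xang -5.96 tilt 0.1 t 9.65 w 0.173 F [ 0.11 -0.26 -2.75]
shift(before turn) cm [ 0.091 -0.048 -0.198]  turn [0.   0.1  0.04]  shift(after turn) [ 0.091 -0.048 -0.197]
wrist driver_corner 0.81 [327.8 237.8] [ 0.4842 -0.2618  0.008 ]
wrist pallet 0.94 [365.7 168.7] [ 0.5228 -0.2023  0.    ]
wrist housing 0.91 [369.  173.2] [ 0.5237 -0.2047  0.008 ]
top driver_corner 0.63 [401.2 218.5] [ 0.4782 -0.2554  0.008 ]
top pallet 0.62 [382.5 203. ] [ 0.5261 -0.2068  0.    ]
top housing 0.92 [381.2 205.9] [ 0.5161 -0.2008  0.008 ]
side driver_corner 0.66 [323.3 328.7] [ 0.4722 -0.2597  0.008 ]
side pallet 0.64 [334.6 304.5] [ 0.5248 -0.2041  0.    ]
side housing 0.7 [331.6 299.5] [ 0.5214 -0.1956  0.008 ]
```

View pics/w4.png

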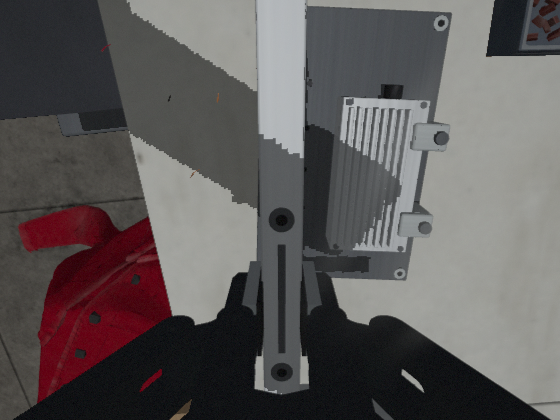

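```bash
cat >> h.py <<'E'
def box(x,y,deg,x0,x1,y0,y1,z):
    L=np.array([[x0,y0],[x1,y0],[x1,y1],[x0,y1]])/1000
    a=np.radians(deg); c,s=np.cos(a),np.sin(a)
    P=[]
    for i in range(4): P+=[L[i]+(L[(i+1)%4]-L[i])*t for t in np.linspace(0,1,20)[:-1]]
    P=np.array(P); return np.c_[x+c*P[:,0]-s*P[:,1],y+s*P[:,0]+c*P[:,1],np.full(len(P),z)]
def load(n):
    d=np.load(n); return dict(pixels=d["px"],camera_from_world=d["M"],vertical_fov=float(d["f"]),cx=float(d["cx"]),cy=float(d["cy"]))
def pal(p,x,y,deg,name,crop,sc=3):
    overlay(p,[box(x,y,deg,-95,50,-105,125,.008),box(x,y,deg,-32,32,-61,61,.048),box(x,y,deg,-32,32,-61,61,.008)],name,crop,sc)
E
python3 - <<'E'
from h import *
p=load("wrist4.npz"); pal(p,.5222,-.203,-6,"w4o",(290,0,470,290),2)
p=load("top4.npz"); pal(p,.5222,-.203,-6,"t4o",(310,160,440,260),5)
p=load("side4.npz"); pal(p,.5222,-.203,-6,"s4o",(260,240,400,360),5)
E
```

```text
(no output)
```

View pics/w4o.png

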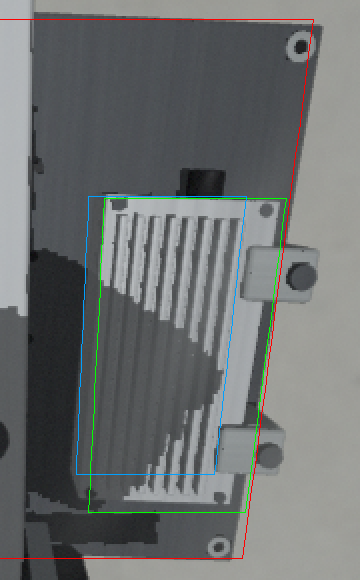

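View pics/t4o.png

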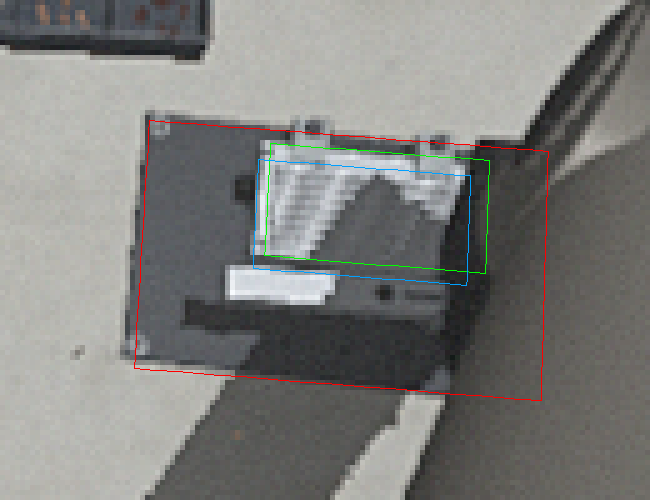

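View pics/s4o.png

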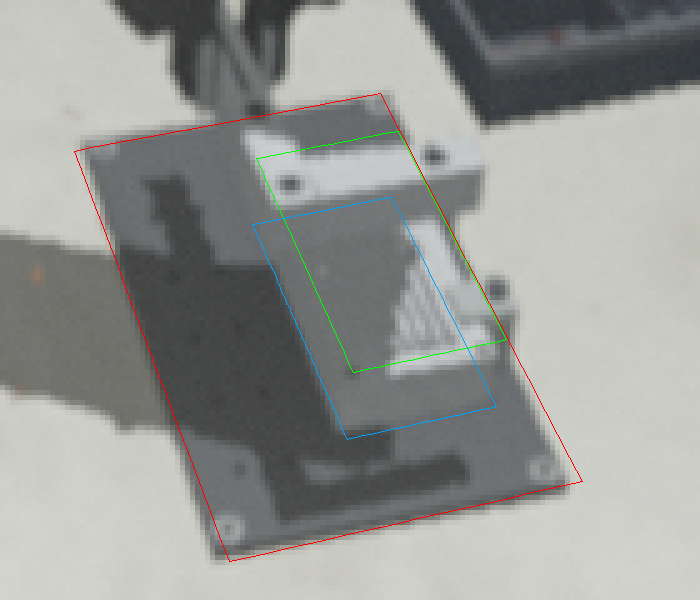

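Run:
```python
from h import *
p=load("wrist4.npz"); im=p["pixels"].astype(float); im=np.clip(255*(im/255)**.5,0,255).astype(np.uint8)
save(p,"w4a",cv2.resize(im[80:150,330:470],None,fx=5.5,fy=5.5,interpolation=cv2.INTER_NEAREST))
save(p,"w4b",cv2.resize(im[200:300,295:435],None,fx=5.5,fy=5.5,interpolation=cv2.INTER_NEAREST))
```

```text
(no output)
```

View pics/w4a.png

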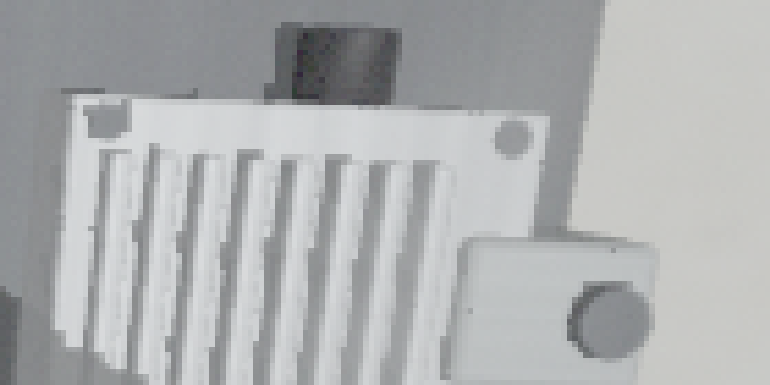

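View pics/w4b.png

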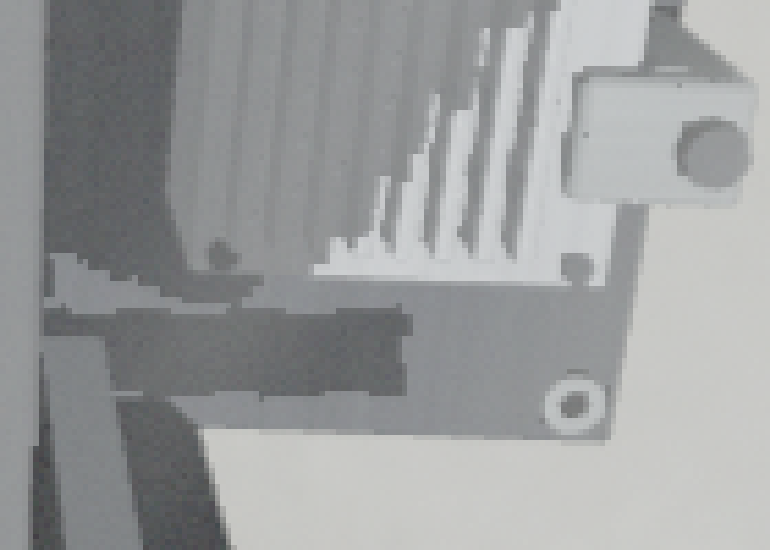

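Run:
```python
from h import *
from scipy.optimize import least_squares
p=load("wrist4.npz")
def W(v,l,z): 
    a=np.radians(v[2]); c,s=np.cos(a),np.sin(a); return [v[0]+c*l[0]-s*l[1],v[1]+s*l[0]+c*l[1],z]
H=[((343.3,97),(-.032,.061)),((430,101.),(.032,.061)),((405,251.6),(.032,-.061)),((326,248.9),(-.032,-.061))]
P=[((405.7,279.3),(.050,-.105)),((450.8,12.8),(.050,.125))]
E=[((332,277.6),1,-.105),((433.2,120.7),0,.050),((440.1,80),0,.05),((307.5,6.3),1,.125)]
def res(v,use):
    r=[]
    if "H" in use:
        for uv,l in H: r+=list(proj(p,W(v,l,v[3]))[0]-uv)
    if "P" in use:
        for uv,l in P: r+=list(proj(p,W(v,l,.008))[0]-uv)
        for uv,ax,c in E:
            X=at_z(p,uv,.008)[:2]-v[:2]; a=np.radians(v[2]); l=[np.cos(a)*X[0]+np.sin(a)*X[1],-np.sin(a)*X[0]+np.cos(a)*X[1]]
            r.append((l[ax]-c)*1000)
    return np.array(r+[(v[3]-.039)*1e4*.02])
for u in ["HP","H","P"]:
    s=least_squares(res,[.522,-.203,-7,.039],args=(u,),x_scale=[.01,.01,1,.01]); print(u,s.x.round(4),res(s.x,u).round(1))
```

```text
HP [ 0.5216 -0.2031 -8.4095  0.0387] [-1.  -0.4 -0.4 -0.6 -0.8  0.6  2.3  0.4 -0.6  1.3  0.9 -0.5  0.3  0.3
  0.1 -0.5 -0.1]
H [ 0.5216 -0.2032 -8.8139  0.0384] [-0.3 -0.6  0.  -0.1 -1.5  0.7  1.8  0.  -0.1]
P [ 0.5217 -0.2032 -8.1591  0.039 ] [ 0.1  1.2  0.4 -0.8  0.4  0.3  0.3 -0.2  0. ]
```

Run:
```python
from h import *
delta([.450,-.208,.0107],-8.3)
```

```text
pos [ 0.4482 -0.2102  0.1637] xang -6.06 tilt 0.0 t 10.3 w 0.177 F [-0.23 -0.56 -2.98]
shift(before turn) cm [ 0.158 -0.241 15.3  ]  turn [-0.   -0.    2.24]  shift(after turn) [ 0.149 -0.248 15.3  ]
```

step_arm --pt "0.16 -0.24 2 0 0 2.24 1" --pt "0 0 3 0 0 0 1" --pt "0 0 3 0 0 0 1" --pt "0 0 2.5 0 0 0 1" --pt "0 0 2 0 0 0 1" --pt "0 0 1.3 0 0 0 1" --pt "0 0 0.8 0 0 0 1" --pt "0 0 0.3 0 0 0 1" --pt "0 0 0.1 0 0 0 1" --pt "0 0 0 0 0 0 1" --pt "0 0 0 0 0 0 1"

```text
t: 11.4
eef_pos: [0.4505, -0.2082, 0.0143]
tool_rot: [0.0, 0.997, -0.072, 0.001]
contact_force: [0.5, -0.1, -2.6]
gripper_width: 0.168
```

Run:
```python
from h import *
delta([.450,-.208,.0107],-8.3)
```

```text
pos [ 0.4505 -0.2082  0.0143] xang -8.3 tilt 0.07 t 11.4 w 0.168 F [ 0.51 -0.1  -2.61]
shift(before turn) cm [-0.053 -0.009  0.361]  turn [ 0.   -0.07 -0.  ]  shift(after turn) [-0.052 -0.009  0.361]
```

step_arm --pt "0 0 0.15 0 0 0 1" --pt "0 0 0.1 0 0 0 1" --pt "0 0 0.05 0 0 0 1" --pt "0 0 0 0 0 0 1"

```text
t: 11.8
eef_pos: [0.45, -0.208, 0.0107]
tool_rot: [-0.0, 0.997, -0.072, -0.0]
contact_force: [-0.1, -0.3, -2.3]
gripper_width: 0.173
```

step_arm --pt "0 0 0.05 0 0 0 1" --pt "0 0 0.05 0 0 0 1" --pt "0 0 0 0 0 0 1"

```text
t: 12.1
eef_pos: [0.4501, -0.208, 0.0106]
tool_rot: [-0.001, 0.997, -0.073, 0.0]
contact_force: [-3.4, 2.7, 13.2]
gripper_width: 0.173
```

step_arm --pt "0 0 -0.05 0 0 0 1" --pt "0 0 -0.03 0 0 0 0.65" --pt "0 0 0 0 0 0 0.65" --pt "0 0 0 0 0 0 0.65" --pt "0 0 0 0 0 0 0.65" --pt "0 0 -1 0 0 0 0.65" --pt "0 0 -2 0 0 0 0.65" --pt "0 0 -3 0 0 0 0.65" --pt "0 0 -3 0 0 0 0.65" --pt "0 0 -3 0 0 0 0.65" --pt "0 -4 -2 0 0 0 0.65" --pt "0 -5 0 0 0 0 0.65" --pt "0 0 0 0 0 0 0.65" --pt "0 0 0 0 0 0 0.65"

```text
t: 13.5
eef_pos: [0.4632, -0.1176, 0.1509]
tool_rot: [-0.0, 0.998, -0.071, 0.0]
contact_force: [-0.0, -0.8, -0.2]
gripper_width: 0.348
```

Run:
```python
from h import *
delta([.450,-.208,.0107],-8.3)
p=bot.read_camera("wrist"); save(p,"w5")
np.savez("wrist5.npz",px=p["pixels"],M=p["camera_from_world"],f=p["vertical_fov"],cx=p["cx"],cy=p["cy"])
for k,z in {"driver_corner":.008,"pallet":0,"square":.008,"square_tail":.02,"square_middle":.02}.items():
    for d in bot.pinpoint(p,k)[:1]: print(k,round(d["score"],2),np.round(d["point"],1),at_z(p,d["point"],z).round(4))
x,y,t=.5216,-.2032,-8.3
a=np.radians(t);c,s=np.cos(a),np.sin(a); l=(-.062,-.076)
overlay(p,[box(x,y,t,-95,50,-105,125,.008),box(x,y,t,-32,32,-61,61,.039),sqpts(x+c*l[0]-s*l[1],y+s*l[0]+c*l[1],t,.032)],"w5o",(120,0,460,300),2)
```

```text
pos [ 0.4632 -0.1176  0.1509] xang -8.1 tilt 0.04 t 13.5 w 0.348 F [-0.04 -0.82 -0.22]
shift(before turn) cm [-0.04   9.144 14.018]  turn [-0.03 -0.02  0.2 ]  shift(after turn) [-3.0000e-03  9.1370e+00  1.4023e+01]
driver_corner 0.66 [322.6 329.4] [ 0.4828 -0.2604  0.008 ]
pallet 0.82 [354.4 269.3] [ 0.5197 -0.2039  0.    ]
square 0.9 [289.4 344.9] [ 0.4483 -0.2739  0.008 ]
square_tail 0.6 [282.  191.4] [ 0.4637 -0.1137  0.02  ]
square_middle 0.77 [281.4 296.1] [ 0.4494 -0.2103  0.02  ]
```

View pics/w5o.png

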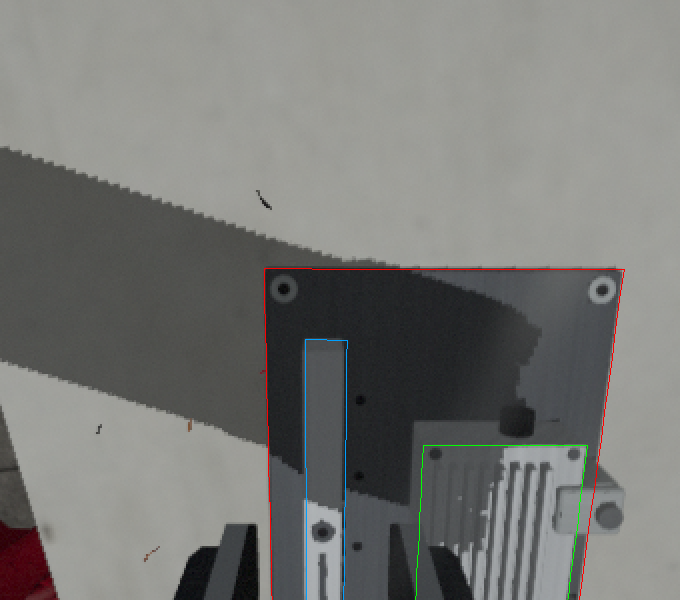

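Run:
```python
from h import *
delta([.4645,-.110,.0125],-8.3)
```

```text
pos [ 0.4626 -0.1204  0.1504] xang -8.46 tilt 0.03 t 13.8 w 0.347 F [1.22 0.61 0.6 ]
shift(before turn) cm [ 0.043 -1.058 13.794]  turn [ 0.02  0.02 -0.16]  shift(after turn) [ 0.042 -1.053 13.795]
```

step_arm --pt "0.04 -1.05 1 0 0 0 0.65" --pt "0 0 3 0 0 0 0.65" --pt "0 0 3 0 0 0 0.65" --pt "0 0 3 0 0 0 0.65" --pt "0 0 2 0 0 0 0.65" --pt "0 0 1.2 0 0 0 0.65" --pt "0 0 0.5 0 0 0 0.65" --pt "0 0 0 0 0 0 0.65" --pt "0 0 0 0 0 0 0.65" --squeeze 30

```text
t: 14.7
eef_pos: [0.4655, -0.1088, 0.0141]
tool_rot: [-0.0, 0.997, -0.073, 0.001]
contact_force: [-0.0, -0.6, 0.2]
gripper_width: 0.35
```

Run:
```python
from h import *
delta([.4645,-.110,.0125],-8.3)
```

```text
pos [ 0.4655 -0.1088  0.0141] xang -8.32 tilt 0.07 t 14.7 w 0.35 F [-0.03 -0.61  0.23]
shift(before turn) cm [-0.08   0.135  0.158]  turn [-0.01 -0.07 -0.02]  shift(after turn) [-0.08   0.135  0.159]
```

step_arm --pt "-0.05 0.1 0.15 0 0 0 0.65" --pt "0 0 0 0 0 0 1" --pt "0 0 0 0 0 0 1" --pt "0 0 0 0 0 0 1" --pt "0 0 0 0 0 0 1" --pt "0 0 0 0 0 0 1"

```text
t: 15.3
eef_pos: [0.4647, -0.1096, 0.0126]
tool_rot: [-0.0, 0.997, -0.073, 0.0]
contact_force: [-1.8, -0.7, 6.6]
gripper_width: 0.179
```

Run:
```python
from h import *
delta([.4645,-.110,.0125],-8.3)
p=bot.read_camera("wrist"); save(p,"w6")
```

```text
pos [ 0.4647 -0.1096  0.0126] xang -8.32 tilt 0.06 t 15.3 w 0.179 F [-1.77 -0.66  6.55]
shift(before turn) cm [-0.012  0.043  0.009]  turn [-0.03 -0.05 -0.02]  shift(after turn) [-0.012  0.043  0.009]
```

View pics/w6.png

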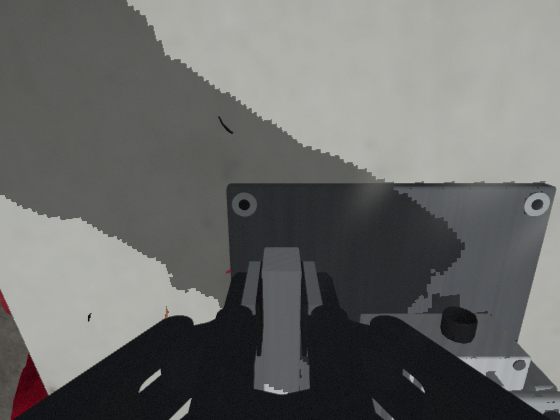

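step_arm --pt "0.3 0 0 0 0 0 1" --pt "0.5 0 0 0 0 0 1" --pt "0.5 0 0 0 0 0 1" --pt "0.5 0 0 0 0 0 1" --pt "0.4 -0.3 0 0 0 0 1" --pt "0.2 -0.4 0 0 0 0 1" --pt "0.1 -0.4 0 0 0 0 1" --pt "0 0 0 0 0 0 1" --pt "0 0 0 0 0 0 1"

```text
t: 16.25
eef_pos: [0.4914, -0.1018, 0.0122]
tool_rot: [-0.0, 0.997, -0.072, 0.0]
contact_force: [-0.1, 0.6, 3.4]
gripper_width: 0.183
```

```bash
cat >> h.py <<'E'
def pl():
    s=bot.get_obs(); t=np.radians(-8.3); c,q=np.cos(t),np.sin(t); d=s["eef_pos"][:2]-[.5216,-.2032]
    F=s["contact_force"]; R=rot(s).as_matrix()
    print("pallet xy mm",((c*d[0]+q*d[1])*1000).round(2),((-q*d[0]+c*d[1])*1000).round(2),"z",s["eef_pos"][2].round(4),"xang",np.degrees(np.arctan2(R[1,0],R[0,0])).round(2),"Fpal",(c*F[0]+q*F[1]).round(2),(-q*F[0]+c*F[1]).round(2),F[2].round(2),"Mz",s["torque"].round(2),"t",s["t"])
E
python3 - <<'E'
from h import *
pl()
E
```

```text
pallet xy mm -44.52 95.93 z 0.0122 xang -8.26 Fpal -0.2 0.62 3.43 Mz [ 0.39 -0.06  0.07] t 16.25
```

step_arm --pt "0.1 0 0 0 0 0 1" --pt "0.1 0 0 0 0 0 1" --pt "0.1 0 0 0 0 0 1" --pt "0.05 0 0 0 0 0 1" --pt "0 0 0 0 0 0 1"

```text
t: 16.75
eef_pos: [0.4915, -0.1019, 0.0121]
tool_rot: [-0.001, 0.997, -0.072, -0.002]
contact_force: [-9.3, 3.2, 17.5]
gripper_width: 0.177
```

```bash
python3 -c "
from h import *
pl()"
```

```text
pallet xy mm -44.42 95.92 z 0.0121 xang -8.3 Fpal -9.7 1.82 17.48 Mz [ 0.75  1.88 -0.02] t 16.75
```

Run:
```python
from h import *
for n,c,sc in [("top",(320,160,430,260),6),("side",(260,240,400,350),5)]:
    p=bot.read_camera(n); np.savez(n+"7.npz",px=p["pixels"],M=p["camera_from_world"],f=p["vertical_fov"],cx=p["cx"],cy=p["cy"])
    x,y,t=.5216,-.2032,-8.3
    a,b,cc,d=c
    im=(255*(p["pixels"]/255)**.6).astype(np.uint8)
    save(p,n+"7",cv2.resize(im[b:d,a:cc],None,fx=sc,fy=sc,interpolation=cv2.INTER_CUBIC))
pl()
```

```text
pallet xy mm -44.42 95.96 z 0.0121 xang -8.3 Fpal -8.96 2.85 17.43 Mz [0.76 1.86 0.02] t 16.85
```

View pics/top7.png

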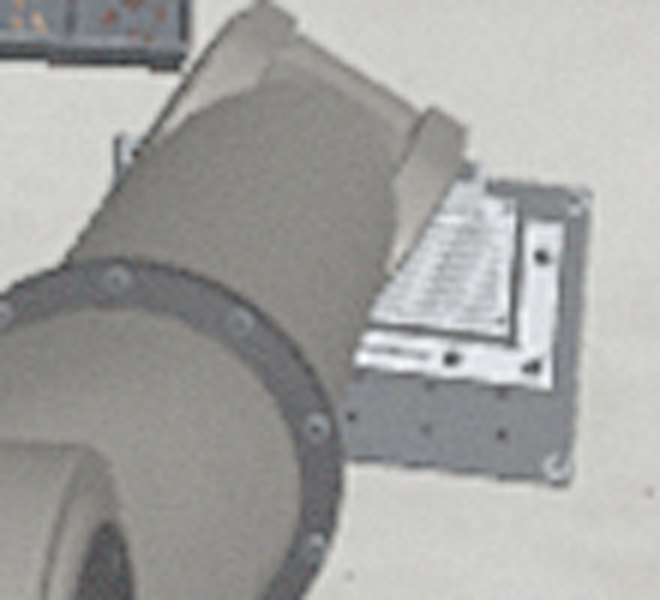

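View pics/side7.png

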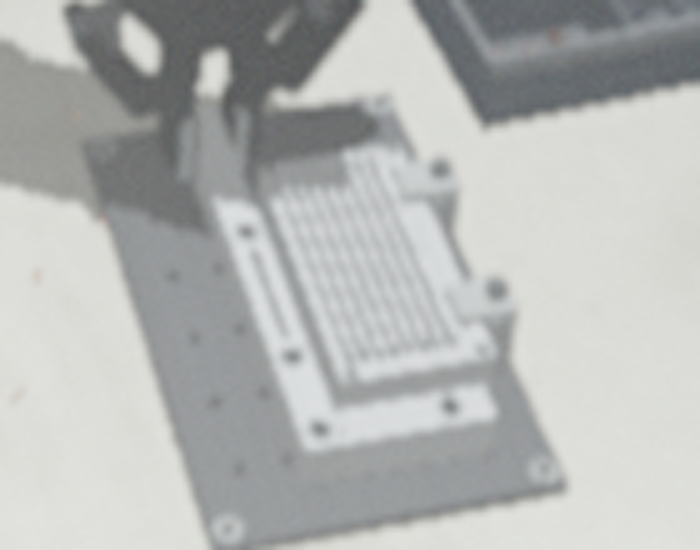

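A gap of about 4 mm to the housing is still visible on both arms. The tool is also pressing down with 17 N, so friction on the plate is what holds the square. I'll relieve that by raising slightly.

step_arm --pt "0 0 -0.05 0 0 0 1" --pt "0 0 -0.04 0 0 0 1" --pt "0 0 0 0 0 0 1"

```text
t: 17.15
eef_pos: [0.4941, -0.1026, 0.0126]
tool_rot: [0.0, 0.997, -0.072, -0.0]
contact_force: [-0.2, -0.3, -3.1]
gripper_width: 0.178
```

```bash
python3 -c "
from h import *
pl()"
```

```text
pallet xy mm -41.72 95.57 z 0.0126 xang -8.29 Fpal -0.17 -0.29 -3.07 Mz [ 0.29 -0.03  0.03] t 17.15
```

step_arm --pt "0.05 0 0 0 0 0 1" --pt "0.05 0 0 0 0 0 1" --pt "0 0 0 0 0 0 1"

```text
t: 17.45
eef_pos: [0.4952, -0.1029, 0.0128]
tool_rot: [0.0, 0.997, -0.072, 0.0]
contact_force: [-0.2, 0.1, -3.2]
gripper_width: 0.178
```

```bash
python3 -c "
from h import *
pl()"
```

```text
pallet xy mm -40.57 95.41 z 0.0128 xang -8.3 Fpal -0.19 0.1 -3.15 Mz [0.28 0.01 0.02] t 17.45
```

step_arm --pt "0.05 0 0 0 0 0 1" --pt "0.05 0 0 0 0 0 1" --pt "0 0 0 0 0 0 1"

```text
t: 17.75
eef_pos: [0.4961, -0.1031, 0.0129]
tool_rot: [0.0, 0.997, -0.072, 0.0]
contact_force: [0.2, 0.0, -2.7]
gripper_width: 0.176
```

```bash
python3 -c "
from h import *
pl()"
```

```text
pallet xy mm -39.64 95.39 z 0.0129 xang -8.3 Fpal 0.2 0.04 -2.7 Mz [ 0.34 -0.08 -0.03] t 17.75
```

step_arm --pt "0.05 0 0 0 0 0 1" --pt "0.05 0 0 0 0 0 1" --pt "0 0 0 0 0 0 1"

```text
t: 18.05
eef_pos: [0.4966, -0.1032, 0.0128]
tool_rot: [-0.0, 0.997, -0.073, -0.0]
contact_force: [-2.1, 0.2, -2.5]
gripper_width: 0.185
```

```bash
python3 -c "
from h import *
pl()
p=bot.read_camera('side'); im=(255*(p['pixels']/255)**.6).astype(np.uint8)
save(p,'side8',cv2.resize(im[240:350,260:400],None,fx=5,fy=5,interpolation=cv2.INTER_CUBIC))
"
```

```text
pallet xy mm -39.17 95.39 z 0.0128 xang -8.32 Fpal -2.1 -0.1 -2.49 Mz [ 0.29  0.28 -0.1 ] t 18.05
```

View pics/side8.png

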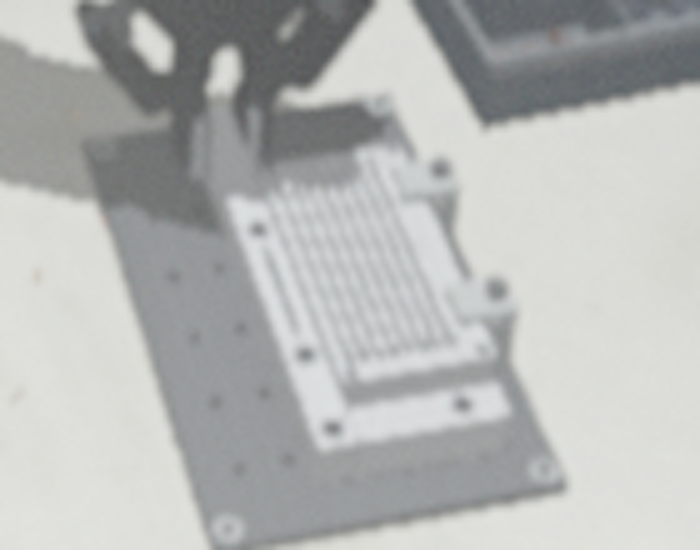

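step_arm --pt "0 -0.1 0 0 0 0 1" --pt "0 -0.1 0 0 0 0 1" --pt "0 -0.1 0 0 0 0 1" --pt "0 0 0 0 0 0 1"

```text
t: 18.5
eef_pos: [0.4971, -0.1001, 0.0128]
tool_rot: [-0.0, 0.997, -0.072, -0.0]
contact_force: [-2.7, 0.3, -2.1]
gripper_width: 0.178
```

```bash
python3 -c "
from h import *
pl()"
```

```text
pallet xy mm -39.16 98.46 z 0.0128 xang -8.31 Fpal -2.68 -0.08 -2.12 Mz [ 0.24  0.54 -0.05] t 18.5
```

step_arm --pt "0 -0.05 0 0 0 0 1" --pt "0 -0.05 0 0 0 0 1" --pt "0 0 0 0 0 0 1"

```text
t: 18.8
eef_pos: [0.4973, -0.0993, 0.0128]
tool_rot: [-0.0, 0.997, -0.073, -0.0]
contact_force: [-3.8, -0.9, -3.0]
gripper_width: 0.18
```

```bash
python3 -c "
from h import *
pl()"
```

```text
pallet xy mm -39.09 99.32 z 0.0128 xang -8.32 Fpal -3.67 -1.47 -3.05 Mz [ 0.12  0.66 -0.11] t 18.8
```

step_arm --pt "0 -0.1 0 0 0 0 1" --pt "0 0 0 0 0 0 1"

```text
t: 19.0
eef_pos: [0.4975, -0.0982, 0.0128]
tool_rot: [-0.0, 0.997, -0.072, -0.0]
contact_force: [-3.9, -1.4, -3.0]
gripper_width: 0.178
```

```bash
python3 -c "
from h import *
pl()"
```

```text
pallet xy mm -39.04 100.4 z 0.0128 xang -8.31 Fpal -3.6 -1.98 -3.03 Mz [ 0.04  0.74 -0.13] t 19.0
```

step_arm --pt "0.05 -0.1 0 0 0 0 1" --pt "0 0 0 0 0 0 1" --pt "0 0 0 0 0 0 1"

```text
t: 19.3
eef_pos: [0.4976, -0.0974, 0.0127]
tool_rot: [-0.0, 0.997, -0.073, -0.001]
contact_force: [-5.0, -1.7, -3.4]
gripper_width: 0.179
```

```bash
python3 -c "
from h import *
pl()"
```

```text
pallet xy mm -38.97 101.18 z 0.0127 xang -8.34 Fpal -4.73 -2.42 -3.42 Mz [-0.11  1.03 -0.15] t 19.3
```

step_arm --pt "0 -0.1 0 0 0 0 1" --pt "0 0 0 0 0 0 1" --pt "0 0 0 0 0 0 1"

```text
t: 19.6
eef_pos: [0.4978, -0.0965, 0.0127]
tool_rot: [-0.0, 0.997, -0.073, -0.001]
contact_force: [-4.1, -1.8, -1.8]
gripper_width: 0.183
```

```bash
python3 -c "
from h import *
pl()
p=bot.read_camera('side'); im=(255*(p['pixels']/255)**.6).astype(np.uint8)
save(p,'side9',cv2.resize(im[240:350,260:400],None,fx=5,fy=5,interpolation=cv2.INTER_CUBIC))
p=bot.read_camera('top'); im=(255*(p['pixels']/255)**.6).astype(np.uint8)
save(p,'top9',cv2.resize(im[180:250,360:430],None,fx=8,fy=8,interpolation=cv2.INTER_CUBIC))
"
```

```text
pallet xy mm -38.97 102.19 z 0.0127 xang -8.33 Fpal -3.81 -2.4 -1.84 Mz [-0.08  1.03 -0.22] t 19.6
```

View pics/side9.png

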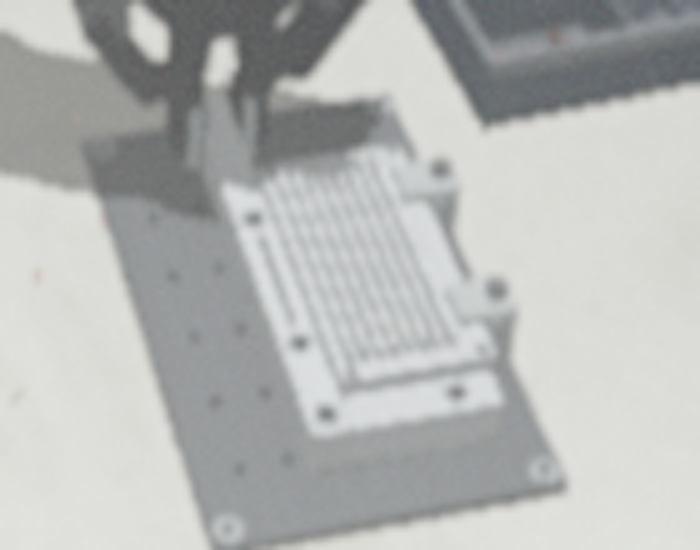

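View pics/top9.png

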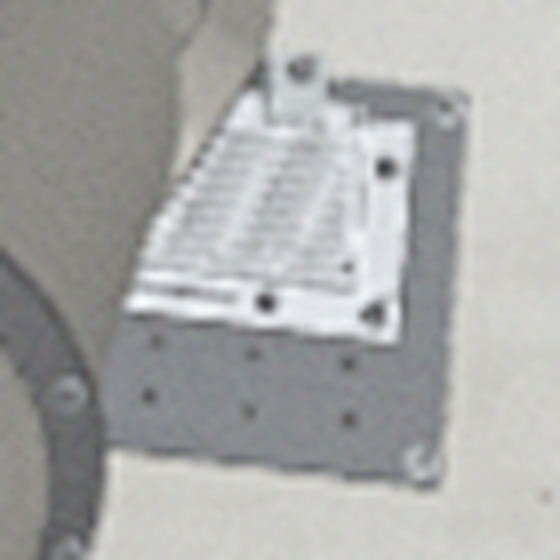

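step_arm --pt "0 -0.1 0 0 0 0 1" --pt "0 0 0 0 0 0 1" --pt "0 0 0 0 0 0 1"

```text
t: 20.0
eef_pos: [0.4979, -0.0954, 0.0127]
tool_rot: [-0.0, 0.997, -0.073, -0.001]
contact_force: [-4.8, -1.3, -2.7]
gripper_width: 0.18
```

```bash
python3 -c "
from h import *
pl()"
```

```text
pallet xy mm -38.97 103.22 z 0.0127 xang -8.33 Fpal -4.6 -2.03 -2.7 Mz [-0.06  1.01 -0.19] t 20.0
```

step_arm --pt "0 -0.05 0 0 0 0 1" --pt "0 0 0 0 0 0 1" --pt "0 0 0 0 0 0 1"

```text
t: 20.3
eef_pos: [0.498, -0.095, 0.0127]
tool_rot: [0.0, 0.997, -0.073, -0.001]
contact_force: [-5.0, -1.0, -3.4]
gripper_width: 0.181
```

```bash
python3 -c "
from h import *
pl()"
```

```text
pallet xy mm -38.99 103.63 z 0.0127 xang -8.34 Fpal -4.83 -1.67 -3.44 Mz [-0.11  1.01 -0.21] t 20.3
```

```bash
python3 -c "
from h import *
x,y,t=.5216,-.2032,-8.3
a=np.radians(t);c,s=np.cos(a),np.sin(a)
for n,cr,sc in [('side',(290,240,400,350),7),('top',(370,185,425,235),12)]:
    p=bot.read_camera(n); p['pixels']=(255*(p['pixels']/255)**.6).astype(np.uint8)
    im=p['pixels']; q=dict(p); save(p,n+'10',cv2.resize(im[cr[1]:cr[3],cr[0]:cr[2]],None,fx=sc,fy=sc,interpolation=cv2.INTER_CUBIC))
"
```

```text
(no output)
```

View pics/side10.png

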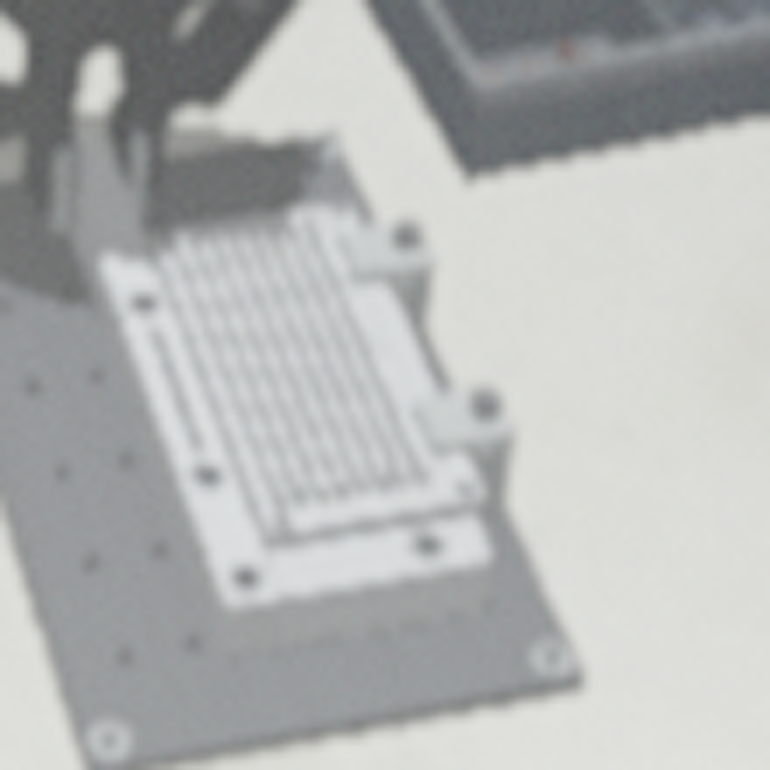

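View pics/top10.png

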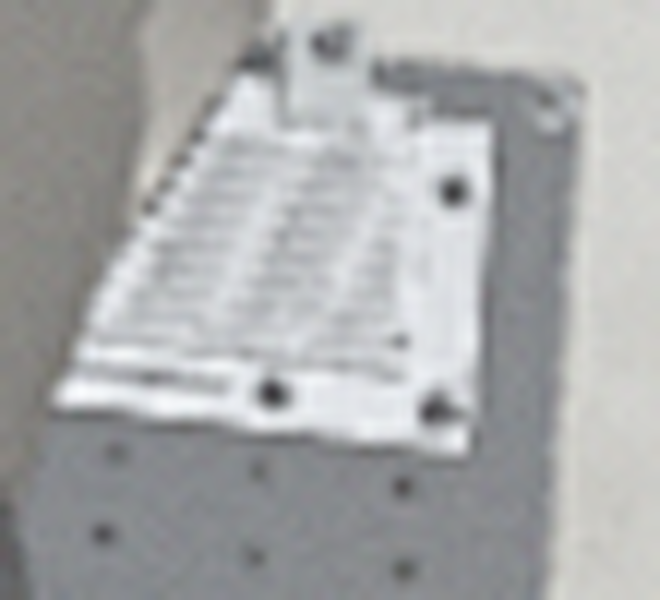

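step_arm --pt "0 -0.1 0 0 0 0 1" --pt "0 0 0 0 0 0 1" --pt "0 0 0 0 0 0 1"

```text
t: 20.7
eef_pos: [0.4981, -0.0949, 0.0127]
tool_rot: [0.001, 0.997, -0.073, -0.0]
contact_force: [-4.4, -4.3, -2.6]
gripper_width: 0.179
```

```bash
python3 -c "
from h import *
pl()"
```

```text
pallet xy mm -38.93 103.81 z 0.0127 xang -8.36 Fpal -3.76 -4.85 -2.6 Mz [-0.6   1.07 -0.2 ] t 20.7
```

step_arm --pt "0 -0.1 0 0 0 0 1" --pt "0 0 0 0 0 0 1" --pt "0 0 0 0 0 0 1"

```text
t: 21.0
eef_pos: [0.4981, -0.0948, 0.0127]
tool_rot: [0.001, 0.997, -0.073, -0.0]
contact_force: [-5.0, -6.8, -3.3]
gripper_width: 0.182
```

```bash
python3 -c "
from h import *
pl()"
```

```text
pallet xy mm -38.95 103.84 z 0.0127 xang -8.4 Fpal -4.0 -7.48 -3.32 Mz [-1.01  1.13 -0.13] t 21.0
```

step_arm --pt "0 0 0 0 0 -0.2 1" --pt "0 0 0 0 0 0 1" --pt "0 0 0 0 0 0 1"

```text
t: 21.3
eef_pos: [0.498, -0.0948, 0.0127]
tool_rot: [0.001, 0.997, -0.072, -0.0]
contact_force: [-5.6, -6.7, -3.0]
gripper_width: 0.18
```

```bash
python3 -c "
from h import *
pl()"
```

```text
pallet xy mm -38.98 103.84 z 0.0127 xang -8.23 Fpal -4.61 -7.48 -3.0 Mz [-1.    1.13 -0.28] t 21.3
```

step_arm --pt "0 0 0 0 0 -0.2 1" --pt "0 0 0 0 0 0 1" --pt "0 0 0 0 0 0 1"

```text
t: 21.6
eef_pos: [0.4981, -0.0949, 0.0128]
tool_rot: [0.001, 0.998, -0.07, -0.0]
contact_force: [-5.6, -6.4, -3.3]
gripper_width: 0.18
```

```bash
python3 -c "
from h import *
pl()"
```

```text
pallet xy mm -38.94 103.8 z 0.0128 xang -8.06 Fpal -4.63 -7.13 -3.28 Mz [-1.09  1.16 -0.37] t 21.6
```

step_arm --pt "0 0 0 0 0 -0.2 1" --pt "0 0 0 0 0 0 1" --pt "0 0 0 0 0 0 1"

```text
t: 21.9
eef_pos: [0.498, -0.0948, 0.0128]
tool_rot: [0.001, 0.998, -0.069, -0.0]
contact_force: [-5.7, -6.1, -3.6]
gripper_width: 0.179
```

```bash
python3 -c "
from h import *
pl()"
```

```text
pallet xy mm -38.98 103.87 z 0.0128 xang -7.87 Fpal -4.8 -6.86 -3.57 Mz [-1.08  1.16 -0.47] t 21.9
```

step_arm --pt "0 0 0.03 0 0 0.3 1" --pt "0 0 0.03 0 0 0 1" --pt "0 0 0 0 0 0 1"

```text
t: 22.2
eef_pos: [0.4981, -0.0948, 0.0123]
tool_rot: [0.001, 0.997, -0.071, -0.0]
contact_force: [-6.0, -5.3, -1.7]
gripper_width: 0.182
```

```bash
python3 -c "
from h import *
pl()"
```

```text
pallet xy mm -38.94 103.84 z 0.0123 xang -8.15 Fpal -5.13 -6.14 -1.68 Mz [-1.06  1.31 -0.37] t 22.2
```

step_arm --pt "0 0 0.04 0 0 0 1" --pt "0 0 0 0 0 0 1" --pt "0 0 0 0 0 0 1"

```text
t: 22.5
eef_pos: [0.4981, -0.0948, 0.0122]
tool_rot: [0.001, 0.997, -0.071, -0.0]
contact_force: [-6.9, -5.1, 4.2]
gripper_width: 0.18
```

```bash
python3 -c "
from h import *
pl()"
```

```text
pallet xy mm -38.94 103.86 z 0.0122 xang -8.15 Fpal -6.13 -6.05 4.25 Mz [-1.02  1.52 -0.35] t 22.5
```

step_arm --pt "0 0 0 0 0 0 0.7" --pt "0 0 0 0 0 0 0.7" --pt "0 0 0 0 0 0 0.7" --pt "0 0 0 0 0 0 0.7"

```text
t: 22.9
eef_pos: [0.5, -0.0925, 0.0121]
tool_rot: [-0.0, 0.998, -0.069, 0.001]
contact_force: [-0.0, 0.1, -0.1]
gripper_width: 0.303
```

step_arm --pt "0 0 -1 0 0 0 0.7" --pt "0 0 -2 0 0 0 0.7" --pt "0 0 -3 0 0 0 0.7" --pt "0 0 -4 0 0 0 0.7" --pt "0 0 -4 0 0 0 0.7" --pt "0 0 -4 0 0 0 0.7" --pt "0 3 -2 0 0 0 0.7" --pt "0 3 0 0 0 0 0.7" --pt "0 0 0 0 0 0 0.3" --pt "0 0 0 0 0 0 0.3" --pt "0 0 0 0 0 0 0.3" --pt "0 0 0 0 0 0 0.3"

```text
t: 24.1
eef_pos: [0.4907, -0.1513, 0.2116]
tool_rot: [-0.0, 0.998, -0.069, -0.0]
contact_force: [-0.0, 0.8, -0.0]
gripper_width: 0.703
```

Run:
```python
from h import *
pl()
p=bot.read_camera("wrist"); save(p,"w11")
np.savez("wrist11.npz",px=p["pixels"],M=p["camera_from_world"],f=p["vertical_fov"],cx=p["cx"],cy=p["cy"])
for k,z in {"driver_corner":.008,"square":.008}.items():
    for d in bot.pinpoint(p,k)[:1]: print(k,round(d["score"],2),np.round(d["point"],1),at_z(p,d["point"],z).round(4))
```

```text
pallet xy mm -38.03 46.94 z 0.2116 xang -7.91 Fpal -0.11 0.76 -0.0 Mz [ 0.02  0.03 -0.  ] t 24.1
driver_corner 0.59 [287.6 273.1] [ 0.4816 -0.2614  0.008 ]
square 0.58 [285.7 269.9] [ 0.4801 -0.2571  0.008 ]
```

View pics/w11.png

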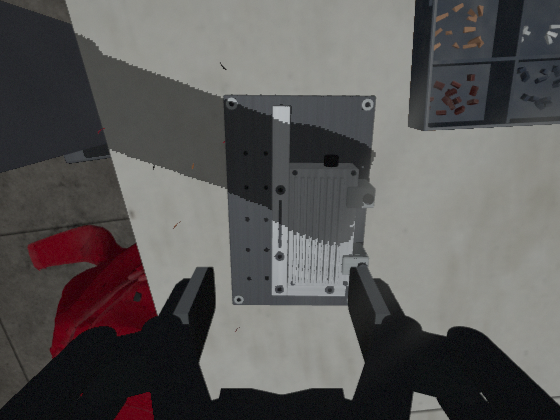

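Run:
```python
from h import *
p=load("wrist11.npz"); im=(255*(p["pixels"]/255)**.6).astype(np.uint8)
save(p,"w11a",cv2.resize(im[150:305,260:355],None,fx=5,fy=5,interpolation=cv2.INTER_NEAREST)[:,:])
```

```text
(no output)
```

View pics/w11a.png

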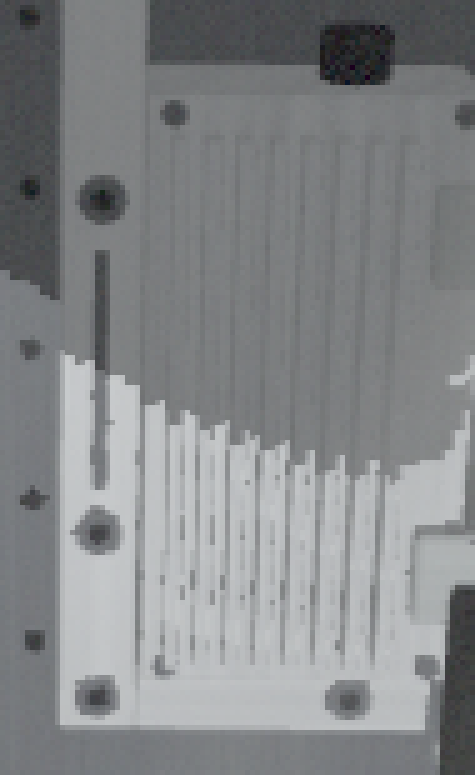

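step_arm --pt "0.3 3.4 0 0 0 0 0.3" --pt "0.3 3.4 0 0 0 0 0.3" --pt "0.3 3.4 0 0 0 0 0.3" --pt "0.3 3.4 0 0 0 0 0.3" --pt "0.3 3.4 0 0 0 0 0.3" --pt "0.3 3.4 0 0 0 0 0.3" --pt "0 0 3 0 0 0 0.3" --pt "0 0 4 0 0 0 0.3" --pt "0 0 4 0 0 0 0.3" --pt "0 0 0 0 0 0 0.3" --pt "0 0 0 0 0 0 0.3"

```text
t: 25.35
eef_pos: [0.48, -0.3569, 0.1022]
tool_rot: [-0.0, 0.998, -0.07, -0.001]
contact_force: [0.3, -1.4, 1.3]
gripper_width: 0.706
```

Run:
```python
from h import *
pl()
p=bot.read_camera("wrist"); 
np.savez("wrist12.npz",px=p["pixels"],M=p["camera_from_world"],f=p["vertical_fov"],cx=p["cx"],cy=p["cy"])
im=(255*(p["pixels"]/255)**.6).astype(np.uint8); save(p,"w12",im)
```

```text
pallet xy mm -18.97 -158.09 z 0.1022 xang -8.01 Fpal 0.5 -1.33 1.29 Mz [-0.02  0.    0.04] t 25.35
```

View pics/w12.png

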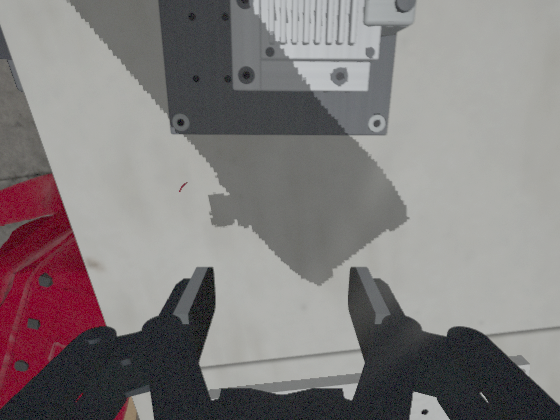

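Run:
```python
from h import *
p=load("wrist12.npz"); im=(255*(p["pixels"]/255)**.5).astype(np.uint8)
save(p,"w12a",cv2.resize(im[0:100,225:390],None,fx=4.8,fy=4.8,interpolation=cv2.INTER_NEAREST))
```

```text
(no output)
```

View pics/w12a.png

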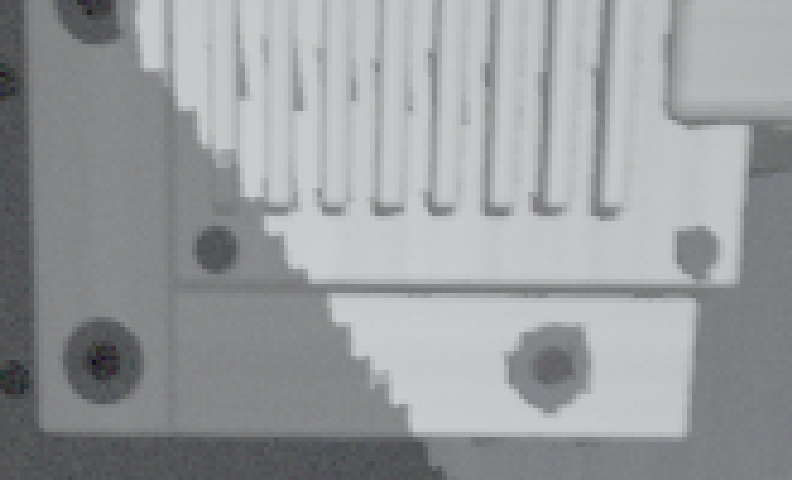

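Run:
```python
from h import *
p=load("wrist12.npz")
x,y,t=.5216,-.2032,-8.3
a=np.radians(t);c,s=np.cos(a),np.sin(a)
w=lambda lx,ly,z:[x+c*lx-s*ly,y+s*lx+c*ly,z]
for nm,l in dict(h_top39=(0,-.061,.039),h_top_corner=(-.032,-.061,.039),hr=(.032,-.061,.039),sq_in=(0,-.061,.032),sq_out=(0,-.077,.032),sq_outcorner=(-.048,-.077,.032),sq_tip=(.03,-.077,.032),sq_tip_in=(.03,-.061,.032),sq_incorner=(-.032,-.061,.032)).items():
    q=proj(p,w(*l))[0]; print(nm,q.round(1),((q-[225,0]+.5)*4.8).round(0))
```

```text
h_top39 [318.3  59.3] [450. 287.]
h_top_corner [259.6  59. ] [168. 286.]
hr [377.1  59.6] [732. 288.]
sq_in [317.1  60.5] [444. 293.]
sq_out [316.1  90.4] [440. 437.]
sq_outcorner [233.   90.1] [ 41. 435.]
sq_tip [368.   90.7] [689. 438.]
sq_tip_in [370.3  60.7] [700. 294.]
sq_incorner [260.3  60.2] [172. 291.]
```

Run:
```python
from h import *
p=load("wrist11.npz"); p["pixels"]=(255*(p["pixels"]/255)**.6).astype(np.uint8)
x,y,t=.5216,-.2032,-8.3
a=np.radians(t);c,s=np.cos(a),np.sin(a); l=(-.032,-.061)
overlay(p,[box(x,y,t,-95,50,-105,125,.008),box(x,y,t,-32,32,-61,61,.039),sqpts(x+c*l[0]-s*l[1],y+s*l[0]+c*l[1],t,.032)],"w11o",(218,88,360,310),4)
im=cv2.imread("pics/w11o.png"); cv2.imwrite("pics/w11p.png",im[:600]); cv2.imwrite("pics/w11q.png",im[300:])
```

```text
(no output)
```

View pics/w11p.png

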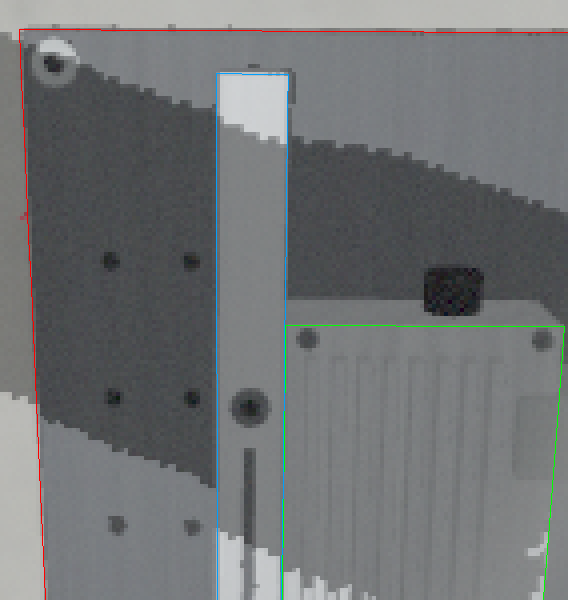

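View pics/w11q.png

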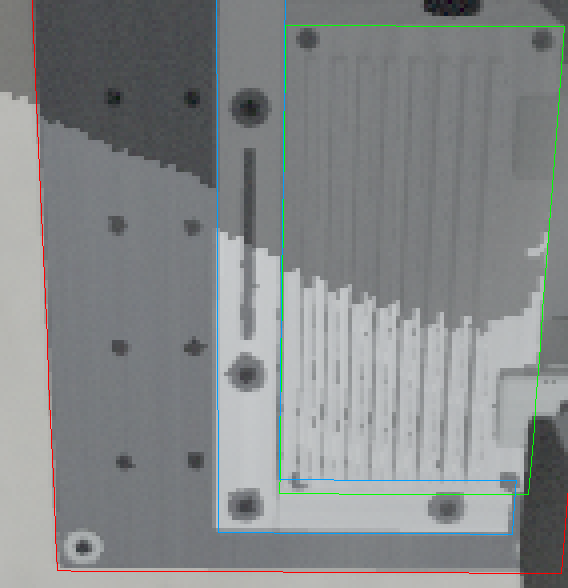

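Both overlays match the flush model to within about half a millimetre on both arms, and the fingers are clear of everything. Handing in.

Run:
```python
from h import *
p=bot.read_camera("top")
for k,z in {"marker":0,"gauge_block":0,"tape_measure":0}.items():
    print(k,[(round(d["score"],2),at_z(p,d["point"],z).round(3)) for d in bot.pinpoint(p,k)[:2]])
pl(); print(bot.hand_in())
```

```text
marker [(0.62, array([0.472, 0.072, 0.   ]))]
gauge_block [(0.48, array([0.594, 0.072, 0.   ]))]
tape_measure [(0.64, array([0.438, 0.429, 0.   ])), (0.44, array([ 0.483, -0.251,  0.   ]))]
pallet xy mm -17.75 -158.47 z 0.1038 xang -7.99 Fpal 0.53 0.56 -0.38 Mz [0.04 0.01 0.02] t 25.6
the job is handed in; nothing more can be done
None
```

The square is lying flat and released, flush against the housing as far as my last checks show, and I handed the job in at about 25.6 s of the 67 s allowed. I gripped it at the middle of the long arm, lifted it out of the rest and laid it on the pallet beside the housing. Then I released it, took it again by the tail, slid it home along both faces and let go.

**Final position:** wrist pictures from two poses match the flush position to within about 0.5 mm at the corner and along both arms. There may be a remaining gap of about 0.45 mm at the plain end face, well inside the 1.5 mm limit.

**Forces:** I pressed at most about 10 N along the faces. The tool read no more than noise (about 1 N) when I handed in.

**Bystanders:** the arm never came near the marker, gauge block or tape measure. Their network readings differ from the first ones by up to about 9 mm, about the spread I saw for fixed things between views.

**What disagreed on the way:**
- **Friction on the plate:** the first slide towards the housing stalled because the tool was pressing down with 17 N. I raised it about 1 mm and the slide went on.
- **Contact with the end face:** this came about 4 mm later than I had worked out. The square had been laid down about 4–5 mm off my estimate along the long arm, which the network's reading of the laid-down square (about y = −81 mm on the pallet, against −76 planned) supports.

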